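# Start the long retaining screw in the power module's deep well

## Task

Take the long red-handled screw out of its grey holder, lower it into the deep brass-rimmed well on top of the power module, find the start of the thread at the bottom by feel, and screw it in clockwise until its flange sits fully home on the rim. Do not force it, leave it upright and let go; leave the capacitor, heat sink and screwdriver alone.

Things in the scene. Friction and masses are not known exactly. Their poses are not given: they have to be found in the camera images.
- screw_grip (a point): Centre of the red grip bar on top of the loose screw (about 120 g). The bar is 32 mm long (x), 12 mm thick (y), 24 mm tall (z up). A 13 mm neck below it leads to the flange, whose underside is 29 mm below this point. The screw is the same after a half turn. It starts hanging upright in the holder's hole, flange resting on the holder.
- screw_flange (a point): Centre of the underside of the screw's flange (33 mm across, 5 mm thick), on the axis; z up, x along the bar. Below it: a smooth shank 19 mm across and 38 mm long, then a thin 10.4 mm nose ending 54 mm below the flange.
- screw_lugs (a point): Point on the screw's axis midway between its two thread lugs on the nose, 50 mm below the flange's underside. The lugs (3 mm thick, 4.5 mm wide, reaching 9.2 mm from the axis) point along +x and -x, under the two ends of the bar.
- screw: The screw as a whole; same frame as screw_flange. Its thread turns easily under its own weight: loosely caged between the fingers (bar thickness plus some 4 mm) and turned, it climbs, drops and sinks by itself without any push.
- well_mouth (a point): Centre of the well's brass rim (33 mm across), 70 mm above the table and 6 mm above the module's top. The well goes straight down: a 3 mm wide 45 degree funnel, then a smooth bore 21 mm wide. x follows the black marks on both sides of the rim. Screw home: flange underside on this rim, axis on this point.
- well_thread (a point): On the well's axis, 43 mm below the rim, at the top of a right-handed two-start thread (15 mm lead: 2.4 mm down per rad turned clockwise seen from above). Its two opposite upper ends lie on the line of the black marks (x) give or take 0.35 rad, which must be felt. A screw set down on it stands with its flange about 3 to 10 mm above the rim.
- well_floor (a point): Bottom of the well, 66 mm below the rim. How it feels: turned anticlockwise, the resting screw climbs, then drops about 7 mm (a click) once its lugs are some 0.3 rad past the thread's ends; from there about 1.2 rad clockwise brings the flange home. After that it may turn up to 0.7 rad more until tight.
- module: Fixed aluminium power module, 120 x 160 mm, top 64 mm above the table, on a 140 x 180 mm foot plate 4 mm thick, with its well and thread. Origin: centre of its underside, straight below well_mouth; same axes.
- holder_hole (a point): Centre of the mouth of the hole in the fixed grey holder block (80 x 80 mm, 62 mm tall), level with its top. The hole is 23 mm wide and goes straight down.
- capacitor_center (a point): Bystander: standing black and silver capacitor, 25 mm diameter, 38 mm tall; its centre.
- heatsink_center (a point): Bystander: dark finned heat sink 40 x 40 x 23 mm; its centre.
- screwdriver: Bystander: orange-handled screwdriver lying on the bench beyond the module; its underside centre.
Not all that is in view belongs to the job. There is more than one size of the screw; the job needs the largest.

How it is judged:
By the outcome, as a careful person would: the job done as asked, in the order asked, and still so for the second after the job is handed in, with the robot touching nothing.
It also fails if it takes over 56 s, if anything falls off the work surface, if the arm or the gripper's body presses on something with over 40 N, if the wrist force passes 120 N, or if a joint passes its speed limit or range.

## Robot

A 7-joint arm with a two-finger parallel gripper is mounted at the origin on the work surface. World frame = base frame: x ahead of the robot, y to its left, z up, the work surface at z = 0. Lengths are in mm, angles in rad, forces in N, time in s.
With the tool pointing down it reaches from about 400 to 900 mm from the base axis. Payload 5.5 kg.
Tool frame: the origin (TCP) lies on the centre line of the jaws, within the pads' length; the fingertips stand 22 mm ahead of it and the grasp point (between the pads) lies 3 mm ahead of it; z points along the fingers, y is the line along which they close (so a half turn about z gives the same grasp; the last joint's range is limited). The gripper opens to 92 mm and grips with 3 to 60 N. Pads are 19 mm wide; open, the fingers measure 130 mm over their backs; the gripper's body (75 mm by 190 mm) begins 47 mm behind the grasp point.
Start: joints at [0.263, 0.501, -0.427, 1.55, 0.221, 1.138, -0.21], TCP at [650, 0.038, 221.529] pointing down, gripper open.
Joint ranges: [-2.88, 2.88], [-0.31, 2.03], [-1.54, 1.56], [0.2, 2.42], [-1.41, 4.55], [0.19, 2.02], [-2.57, 2.57]. Speed limits (rad/s): [2.57, 2.57, 3.14, 3.14, 3.14, 3.14, 3.14].

## Interface

Orientations are given as a 3x3 rotation matrix whose columns are the frame's x, y, z axes.
In Python, from plant import robot, read_camera, camera_model gives the robot as it stands.
- The arm moves only by the tool arm_command, never from a script. Its argument "targets" is a list of rows, each a list of 3 entries, a list of its own where there are three numbers: the shift along the tool's x, y, z in units of 30 mm (1.0 is 30 mm), then the turn about the tool's z in units of 8 degrees (1.0 is 8 degrees), then the opening, from -1 (shut) to 1 (fully open). In form: [[[x, y, z], yaw, hand], ...]. A call has 1 to 12 rows; each row is the pose to reach, as a shift and turn from the pose commanded when the call began, along the tool's axes at that moment; what a row does not reach only later rows make up. A row lasts 1/10 s, in which the tool goes at most 50 mm and 8.59 degrees, less where a joint would pass 70% of its speed; a pose out of reach is approached as far as the arm can. A call with a gripper value outside its range is refused whole. The fingers move at their own pace and stop on an object; "grip_force" is the grip in N (left out, the last holds). Time passes only in rows, so rows that repeat a pose let the fingers close. It gives the time, the measured TCP pose, the force, the opening and the grip force at its end, in the units of the state.
- robot.get_state(): the state, without advancing time (a new reading comes with each control period).
- read_camera(name): name is "scene" or "side" or "wrist"; returns (picture, depth): 420x560x3 uint8, red, green, blue; 420x560 float32, mm along the optical axis (not along the pixel's ray), 0 where there is no reading.
- camera_model(name): a dict with "fx", "fy", "cx", "cy" (pixels), "rvec" (rotation vector, rad) and "tvec" (3), from world to camera coordinates, as OpenCV has them. Camera axes: x right, y down, z forward; pixel columns grow to the right and rows downward; lengths in mm; the calibration is good to about 2 mm. A picture is of the moment at which its call begins: read the wrist's pose just before it. camera_model takes no time and is no camera call; for the wrist camera it gives the pose at the moment of the call.
- robot.hand_in(): hands the job in; it is judged then, once.
The state is a dict: "time": time; "qpos": joint angles; "dq": joint speeds; "tau": joint torques, N m; "ee_pos": TCP position; "ee_rot": TCP orientation; "wrist_force": force on the tool from outside, world axes, zero at the start; "moment": the same for the moment, N m; "grip_width": finger opening in mm; "grasp_force": force on a finger pad.
Only numpy, scipy, OpenCV 4.12 (cv2) and the standard library are available. Lean on these libraries where they do the work, as an engineer would, in place of code of your own. Each camera call takes 0.05 s, during which the arm holds its last target. There are 200 camera calls.

## Working session

There is one attempt and no reset: what is moved stays moved. The work goes in short steps, Python scripts to look and compute and a tool call to move; the robot and the scene stay as the last step left them, time stands still between calls to the robot, and variables do not carry over. Pictures are saved under pics/ and viewed, at most 10 in all, crops included, and the job is handed in when it is done.

Besides the shell and the picture viewer there is one more tool, called after ">>>" by a JSON object that holds its "fn" and its "kwargs", one argument or row to a line. arm_command: Moves the arm, as the interface text tells. Its arguments: {"type":"object","properties":{"targets":{"type":"array","items":{"type":"array"}},"grip_force":{"type":"number"}},"required":["targets"]}

```bash
mkdir -p pics; cat > h.py <<'E'
import numpy as np,cv2
from plant import robot, read_camera, camera_model
def grab(n):
    m=camera_model(n);p,d=read_camera(n);np.savez(f'/tmp/{n}.npz',p=p,d=d,**{k:np.array(m[k]) for k in m});return p,d,m
def load(n):
    z=np.load(f'/tmp/{n}.npz');return z['p'],z['d'],z
def cloud(d,m):
    v,u=np.mgrid[:d.shape[0],:d.shape[1]]
    P=np.stack([(u-m['cx'])/m['fx']*d,(v-m['cy'])/m['fy']*d,d],-1)
    R=cv2.Rodrigues(np.array(m['rvec'],float))[0]
    return (P-np.array(m['tvec']).ravel())@R
def ray(m,u,v,z):
    R=cv2.Rodrigues(np.array(m['rvec'],float))[0];t=np.array(m['tvec']).ravel()
    c=-R.T@t;r=R.T@np.array([(u-m['cx'])/m['fx'],(v-m['cy'])/m['fy'],1]);return c+r*(z-c[2])/r[2]
def save(n,p,s=1):
    if s!=1:p=cv2.resize(p,None,fx=s,fy=s,interpolation=cv2.INTER_CUBIC)
    cv2.imwrite(f'pics/{n}.png',p[...,::-1])
E
python3 - <<'E'
from h import *
a=[grab(n)[0] for n in('scene','side','wrist')]
save('a',a[0],1.4);save('b',np.hstack([cv2.resize(x,(400,300)) for x in a[1:]]))
s=robot.get_state();print(s['time'],s['ee_pos'],s['ee_rot'],s['grip_width'])
E
```

```text
0.15 [ 6.49475193e+02 -4.98097842e-02  2.20726838e+02] [[-2.39354560e-05  9.99998942e-01 -1.45471316e-03]
 [ 9.99999999e-01  2.39692345e-05  2.32025923e-05]
 [ 2.32374361e-05 -1.45471261e-03 -9.99998942e-01]] 91.48302162463999
```

View pics/a.png

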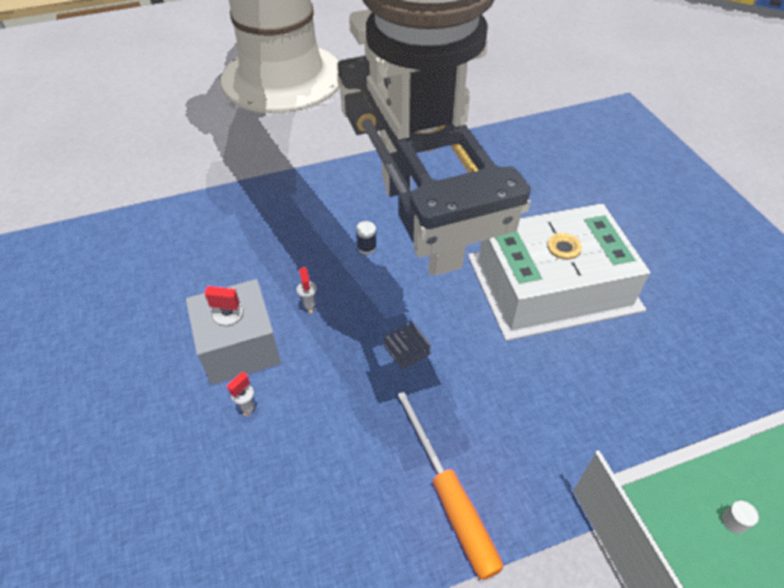

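View pics/b.png

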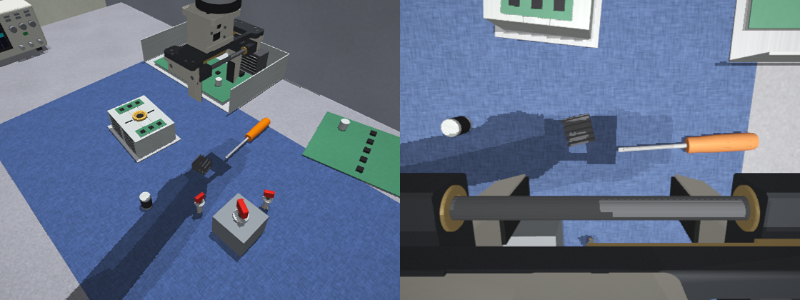

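Three red-handled screws show in the scene view: (222,298) in the grey holder, and (305,280) and (239,385) standing on the bench. The one in the holder is meant, because it is the largest and the only one in a grey holder. The well is at (564,245), with black marks at (553,227) and (576,268). I'll measure these and confirm with a crop.

```bash
python3 - <<'E'
from h import *
for n in('scene','side'):
    p,d,m=load(n);C=cloud(d,m);hsv=cv2.cvtColor(p,cv2.COLOR_RGB2HSV)
    red=((hsv[...,0]<5)|(hsv[...,0]>174))&(hsv[...,1]>180)&(hsv[...,2]>90)&(d>0)
    k,l,st,ce=cv2.connectedComponentsWithStats(red.astype(np.uint8))
    for i in range(1,k):
        if st[i,4]<25: continue
        q=C[l==i];
        top=q[q[:,2]>np.percentile(q[:,2],90)-3]
        xy=top[:,:2];c=xy.mean(0);w,v=np.linalg.eigh(np.cov((xy-c).T))
        print(n,'red',ce[i].round(),st[i,4],q.mean(0).round(),'top',np.percentile(q[:,2],95).round(1),c.round(1),len(top),'ax',np.degrees(np.arctan2(v[1,1],v[0,1])).round(1),(np.sqrt(12*w)).round(1))
    br=(hsv[...,0]>14)&(hsv[...,0]<30)&(hsv[...,1]>120)&(abs(C[...,2]-70)<6)&(C[...,1]>50)
    q=C[br];print(n,'brass',len(q),((q.max(0)+q.min(0))/2).round(1),(np.ptp(q,0)).round(1))
    c=((q.max(0)+q.min(0))/2)[:2]
    r=np.hypot(*(C[...,:2]-c).transpose(2,0,1))
    bl=(hsv[...,2]<70)&(abs(C[...,2]-64)<5)&(r>17)&(r<50)
    k,l,st,ce=cv2.connectedComponentsWithStats(bl.astype(np.uint8))
    for i in range(1,k):
        if st[i,4]>8: print('  black',ce[i].round(),st[i,4],C[l==i].mean(0).round(1))
    # holder top
    hb=(abs(C[...,2]-62)<4)&(C[...,1]<-50)&(hsv[...,1]<40)
    q=C[hb];print(n,'holder',len(q),((np.percentile(q,99,axis=0)+np.percentile(q,1,axis=0))/2).round(1),np.ptp(q,0).round(1), cv2.minAreaRect(q[:,:2].astype(np.float32)))
p,d,m=load('scene');q=load('side')[0]
save('c',np.hstack([cv2.resize(p[190:310,120:280],(400,300),interpolation=2),cv2.resize(q[240:360,250:410],(400,300),interpolation=2)]))
E
```

```text
scene red [217. 198.] 48 [525. -86.  65.] top 67.8 [523.6 -85.8] 37 ax 174.7 [ 6.1 21.3]
scene red [157. 209.] 105 [ 549. -177.  104.] top 104.8 [ 549.4 -177.4] 100 ax 61.3 [ 9.1 29.7]
scene red [169. 273.] 69 [ 637. -184.   66.] top 68.1 [ 636.8 -183.4] 60 ax 121.3 [ 6.9 20.2]
scene brass 1 [586.8 196.5  70.2] [0. 0. 0.]
scene holder 1783 [ 310.1 -138.3   62. ] [587.1 167.    8. ] ((295.302978515625, -137.12525939941406), (91.02718353271484, 602.446044921875), 80.90980529785156)
side red [377. 271.] 130 [ 633. -187.   61.] top 66.7 [ 634.2 -185.7] 67 ax 121.5 [ 8.4 21.1]
side red [279. 276.] 123 [520. -89.  62.] top 66.4 [521.1 -88.5] 69 ax 177.2 [ 7.8 21.7]
side red [339. 292.] 264 [ 544. -182.   99.] top 104.0 [ 546.1 -180.2] 162 ax 62.1 [11.1 30.8]
side brass 183 [584.7 212.4  68.2] [38.1 40.6  7.2]
  black [211. 155.] 11 [621.5 209.1  63.9]
  black [180. 170.] 9 [551.7 215.9  64.2]
side holder 2539 [ 949.4 -144.9   62.1] [890.1 169.4   8. ] ((950.1533203125, -136.1882781982422), (891.763916015625, 132.3155975341797), 2.549877405166626)
```

View pics/c.png

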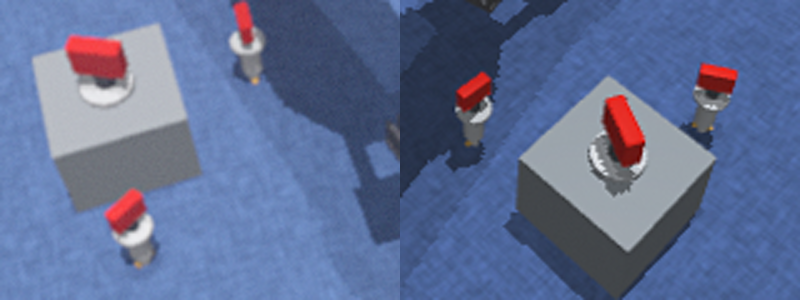

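Crop: the holder screw (left panel (97,60), right panel (622,130)) is clearly the largest; the bench ones are small. Grip centre is about (548,-179), z≈91 (bar top measured at 104 against 103 expected). The bar points along 62°. Well is about (586,212), with marks at -5.6°. Next I go above the screw and take a wrist look.

>>> {"fn": "arm_command", "kwargs": {
  "targets": [
    [[-1.5, -0.85, 0.2], 1, 1],
    [[-3, -1.7, 0.6], 2, 1],
    [[-4.5, -2.55, 1], 3, 1],
    [[-5.97, -3.38, 1.4], 3.5, 1],
    [[-5.97, -3.38, 1.7], 3.5, 1],
    [[-5.97, -3.38, 1.7], 3.5, 1],
    [[-5.97, -3.38, 1.7], 3.5, 0],
    [[-5.97, -3.38, 1.7], 3.5, 0]
  ]
}}

```text
time: 0.95
ee_pos: [550.2, -176.6, 171.2]
ee_rot: [[0.466, 0.885, 0.002], [0.885, -0.466, 0.001], [0.002, 0.001, -1.0]]
wrist_force: [-0.5, 0.5, 0.7]
grip_width: 80.3
grasp_force: 0.0
```

```bash
python3 - <<'E'
from h import *
s=robot.get_state();print(s['time'],s['ee_pos'],s['ee_rot'].tolist(),s['grip_width'],s['qpos'],s['wrist_force'])
a=[grab(n)[0] for n in('wrist','side')]
save('d',np.hstack([cv2.resize(x,(400,300)) for x in a]))
p,d,m=load('wrist');C=cloud(d,m);hsv=cv2.cvtColor(p,cv2.COLOR_RGB2HSV)
red=((hsv[...,0]<5)|(hsv[...,0]>174))&(hsv[...,1]>180)&(hsv[...,2]>90)&(d>0)
k,l,st,ce=cv2.connectedComponentsWithStats(red.astype(np.uint8))
for i in range(1,k):
    if st[i,4]<100: continue
    q=C[l==i];q=q[q[:,2]>q[:,2].max()-3];print(ce[i],st[i],cv2.minAreaRect(q[:,:2].astype(np.float32)),q[:,2].mean())
E
```

```text
0.95 [ 550.23935476 -176.63241989  171.2103429 ] [[0.46623220793794273, 0.8846607382408264, 0.0017048450097465102], [0.8846606883491438, -0.46623421990794744, 0.0010576750194931988], [0.0017305406467467692, 0.001015087200231682, -0.9999979874114977]] 80.28702541341303 [ 0.49233973  0.40911445 -0.28717969  1.78951165  0.13615775  0.96095112
 -0.33545267] [-0.50443108  0.46444686  0.68285766]
[275.96691176 222.47426471] [269 209  16  28 272] ((549.470703125, -176.80978393554688), (19.0040225982666, 10.030218124389648), 61.811763763427734) 103.50171013735869
```

View pics/d.png

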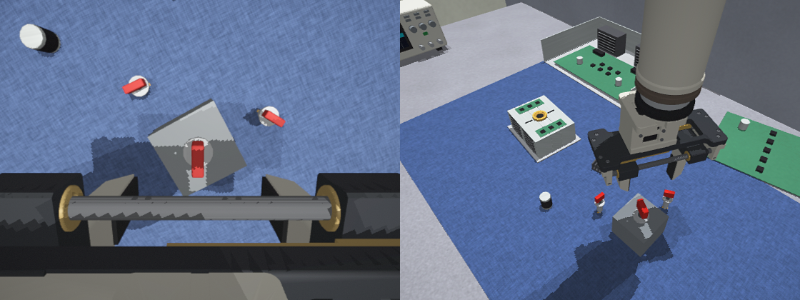

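The wrist view shows the bar at (197,158) of 400, aligned with the image vertical and partly shaded, so I'll redo the fit with a looser threshold.

```bash
python3 - <<'E'
from h import *
for n in('wrist','side'):
    p,d,m=load(n);C=cloud(d,m);hsv=cv2.cvtColor(p,cv2.COLOR_RGB2HSV)
    red=((hsv[...,0]<8)|(hsv[...,0]>170))&(hsv[...,1]>130)&(hsv[...,2]>40)&(d>0)&(abs(C[...,2]-104)<2.5)
    q=C[red];print(n,len(q),cv2.minAreaRect(q[:,:2].astype(np.float32)),q.mean(0))
E
```

```text
wrist 737 ((548.2388916015625, -178.7718505859375), (31.009841918945312, 11.219858169555664), 61.38931655883789) [ 548.57671145 -178.26790354  103.45319229]
side 154 ((546.7158203125, -179.20867919921875), (30.644634246826172, 11.324231147766113), 61.37593078613281) [ 546.4303471  -179.60633436  102.88296111]
```

>>> {"fn": "arm_command", "kwargs": {
  "targets": [
    [[0, 0, 0.8], 0.08, 0],
    [[0, 0, 1.6], 0.08, 0],
    [[0, 0, 1.6], 0.08, 0],
    [[0, 0, 1.6], 0.08, 0]
  ]
}}

```text
time: 1.45
ee_pos: [549.0, -178.1, 122.8]
ee_rot: [[0.478, 0.878, -0.0], [0.878, -0.478, 0.001], [0.0, -0.001, -1.0]]
wrist_force: [0.6, -0.0, 0.7]
grip_width: 46.3
grasp_force: 0.0
```

>>> {"fn": "arm_command", "kwargs": {
  "targets": [
    [[0, 0, 0.5], 0, 0],
    [[0, 0, 0.95], 0, 0],
    [[0, 0, 0.95], 0, 0],
    [[0, 0, 0.95], 0, -1],
    [[0, 0, 0.95], 0, -1],
    [[0, 0, 0.95], 0, -1],
    [[0, 0, 0.95], 0, -1],
    [[0, 0, 0.95], 0, -1],
    [[0, 0, 0.95], 0, -1]
  ],
  "grip_force": 25
}}

```text
time: 2.35
ee_pos: [548.6, -179.0, 94.3]
ee_rot: [[0.479, 0.878, 0.0], [0.878, -0.479, 0.0], [0.0, 0.0, -1.0]]
wrist_force: [-0.7, 0.7, 1.0]
grip_width: 11.0
grasp_force: 25.0
```

Gripped. Now lift, then carry toward the well while turning anticlockwise.

>>> {"fn": "arm_command", "kwargs": {
  "targets": [
    [[0, 0, -0.6], 0, -1],
    [[0, 0, -1.6], 0, -1],
    [[0, 0, -2.8], 0, -1],
    [[0.8, -0.34, -3.2], -1, -1],
    [[2, -0.85, -3.2], -2, -1],
    [[3.4, -1.45, -3.2], -3, -1],
    [[4.8, -2.05, -3.2], -4, -1],
    [[6.2, -2.64, -3.2], -5, -1],
    [[7.6, -3.24, -3.2], -6, -1],
    [[8.9, -3.79, -3.2], -7, -1],
    [[10, -4.26, -3.2], -8, -1],
    [[10.6, -4.52, -3.2], -9, -1]
  ]
}}

```text
time: 3.55
ee_pos: [581.3, 169.6, 190.2]
ee_rot: [[-0.694, 0.72, 0.0], [0.72, 0.694, 0.002], [0.002, 0.002, -1.0]]
wrist_force: [-0.1, 0.0, -1.4]
grip_width: 11.6
grasp_force: 25.0
```

```bash
python3 - <<'E'
from h import *
s=robot.get_state();print(s['time'],s['ee_pos'],np.degrees(np.arctan2(s['ee_rot'][1,0],s['ee_rot'][0,0])),s['grip_width'],s['qpos'],s['wrist_force'])
E
```

```text
3.55 [581.28523753 169.62907192 190.15768238] 133.9373228785909 11.578034265802314 [ 0.14936421  0.49495458 -0.63702818  1.69358605  0.32725006  1.06108273
  0.17520781] [-0.07766938  0.0225435  -1.37824884]
```

```bash
python3 - <<'E'
from h import *
p,d,m=grab('wrist');save('e',p)
C=cloud(d,m);hsv=cv2.cvtColor(p,cv2.COLOR_RGB2HSV)
br=(hsv[...,0]>14)&(hsv[...,0]<30)&(hsv[...,1]>120)&(abs(C[...,2]-69)<5)&(C[...,1]>150)
q=C[br];print(len(q),q[:,2].max(),cv2.minEnclosingCircle(q[:,:2].astype(np.float32)))
c=np.array(cv2.minEnclosingCircle(q[:,:2].astype(np.float32))[0])
r=np.hypot(*(C[...,:2]-c).transpose(2,0,1))
bl=(hsv[...,2]<70)&(abs(C[...,2]-64)<4)&(r>17)&(r<55)
k,l,st,ce=cv2.connectedComponentsWithStats(bl.astype(np.uint8))
for i in range(1,k):
    if st[i,4]>30: 
        x=C[l==i];print('black',ce[i].round(),st[i],x.mean(0).round(1),cv2.minAreaRect(x[:,:2].astype(np.float32)))
s=robot.get_state();print(s['ee_pos'])
E
```

```text
1019 72.6424953305814 ((585.7072143554688, 212.32044982910156), 19.417926788330078)
black [297. 139.] [291 133  13  13  62] [556.3 215.5  65.3] ((556.1788940429688, 215.5137939453125), (3.248345136642456, 12.034361839294434), 83.71665954589844)
black [346. 199.] [338 190  18  20  69] [618.7 209.   65.1] ((619.8474731445312, 208.6186065673828), (2.7371551990509033, 20.359291076660156), 83.68875122070312)
[581.08328218 172.51437447 190.24468474]
```

View pics/e.png

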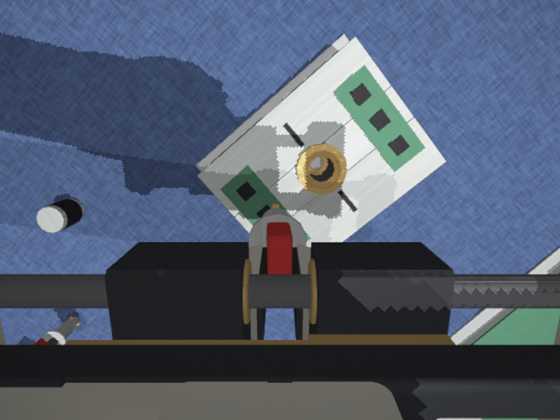

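Well rim is at (320,168), marks at (297,139) and (346,199). That gives a centre of about (586.2,212.4) and a mark line at -6.2°, agreeing with the side view. Next I finish the approach.

>>> {"fn": "arm_command", "kwargs": {
  "targets": [
    [[0, 0, 0], -1, -1],
    [[0, 0, 0], -2, -1],
    [[0, 0, 0], -3, -1],
    [[0, 0, 0], -4, -1],
    [[0, 0, 0], -4, -1],
    [[0, 0, 0], -4, -1]
  ]
}}

```text
time: 4.2
ee_pos: [581.9, 164.5, 189.7]
ee_rot: [[-0.966, 0.257, -0.001], [0.257, 0.966, 0.0], [0.0, -0.0, -1.0]]
wrist_force: [0.1, 0.7, -1.3]
grip_width: 11.5
grasp_force: 25.0
```

>>> {"fn": "arm_command", "kwargs": {
  "targets": [
    [[0.13, 0.7, 0], 0, -1],
    [[0.26, 1.56, 0], 0, -1],
    [[0.26, 1.56, 0], 0, -1],
    [[0.26, 1.56, 0], 0, -1],
    [[0.26, 1.56, 0], 0, -1],
    [[0.26, 1.56, 0.3], 0, -1],
    [[0.26, 1.56, 0.6], 0, -1],
    [[0.26, 1.56, 0.9], 0, -1],
    [[0.26, 1.56, 1.2], 0, -1],
    [[0.26, 1.56, 1.3], 0, -1],
    [[0.26, 1.56, 1.3], 0, -1]
  ]
}}

```text
time: 5.3
ee_pos: [585.9, 212.3, 150.3]
ee_rot: [[-0.968, 0.253, -0.001], [0.253, 0.968, 0.0], [0.001, -0.0, -1.0]]
wrist_force: [-0.5, 0.8, -1.6]
grip_width: 11.5
grasp_force: 25.0
```

>>> {"fn": "arm_command", "kwargs": {
  "targets": [
    [[0, 0, 0.15], 0, -1],
    [[0, 0, 0.3], 0, -1],
    [[0, 0, 0.45], 0, -1],
    [[0, 0, 0.6], 0, -1],
    [[0, 0, 0.75], 0, -1],
    [[0, 0, 0.9], 0, -1],
    [[0, 0, 1.05], 0, -1],
    [[0, 0, 1.05], 0, -1]
  ]
}}

```text
time: 6.1
ee_pos: [585.8, 212.4, 118.5]
ee_rot: [[-0.968, 0.252, -0.001], [0.252, 0.968, 0.0], [0.001, -0.0, -1.0]]
wrist_force: [0.8, 1.6, -3.4]
grip_width: 11.1
grasp_force: 25.0
```

>>> {"fn": "arm_command", "kwargs": {
  "targets": [
    [[0, 0, 0.1], 0, -1],
    [[0, 0, 0.2], 0, -1],
    [[0, 0, 0.2], 0, -1],
    [[0, 0, 0.2], 0, -0.65],
    [[0, 0, 0.2], 0, -0.65],
    [[0, 0, 0.2], 0, -0.65],
    [[0, 0, 0.2], 0, -0.65]
  ]
}}

```text
time: 6.8
ee_pos: [586.4, 211.7, 113.6]
ee_rot: [[-0.967, 0.253, 0.0], [0.253, 0.967, -0.001], [-0.0, -0.001, -1.0]]
wrist_force: [0.0, -0.6, 0.2]
grip_width: 15.9
grasp_force: 0.0
```

```bash
cat >> h.py <<'E'
def bar(n='side'):
    s=robot.get_state();p,d,m=grab(n);C=cloud(d,m);hsv=cv2.cvtColor(p,cv2.COLOR_RGB2HSV)
    red=((hsv[...,0]<8)|(hsv[...,0]>170))&(hsv[...,1]>130)&(hsv[...,2]>40)&(d>0)&(C[...,1]>150)
    q=C[red]
    R=s['ee_rot'];print('t %.2f'%s['time'],s['ee_pos'].round(1),'x ang %.1f'%np.degrees(np.arctan2(R[1,0],R[0,0])),'q7 %.2f'%s['qpos'][6],'w %.1f'%s['grip_width'],s['wrist_force'].round(1),s['moment'].round(2))
    if len(q)>10:
        h=q[q[:,2]>np.percentile(q[:,2],97)-3]
        print(n,len(q),'z',np.percentile(q[:,2],[2,50,90,98]).round(1),cv2.minAreaRect(h[:,:2].astype(np.float32)))
    else: print(n,'few red',len(q))
    return p
E
python3 - <<'E'
from h import *
a=[cv2.resize(bar(n),(400,300)) for n in('wrist','side')]
save('f',np.hstack(a))
E
```

```text
t 6.80 [586.4 211.7 113.6] x ang 165.3 q7 0.55 w 15.9 [ 0.  -0.6  0.2] [ 0.07 -0.01 -0.02]
wrist 1274 z [102.5 120.9 121.9 122.5] ((580.59375, 213.39523315429688), (10.964362144470215, 20.677030563354492), 74.83255767822266)
t 6.85 [586.4 211.8 113.6] x ang 165.3 q7 0.55 w 16.1 [-0.1  0.5 -0.4] [ 0.13 -0.02  0.05]
side 131 z [ 98.  106.9 116.5 120.2] ((571.580810546875, 212.531494140625), (5.131772041320801, 7.85561990737915), 28.00151252746582)
```

View pics/f.png

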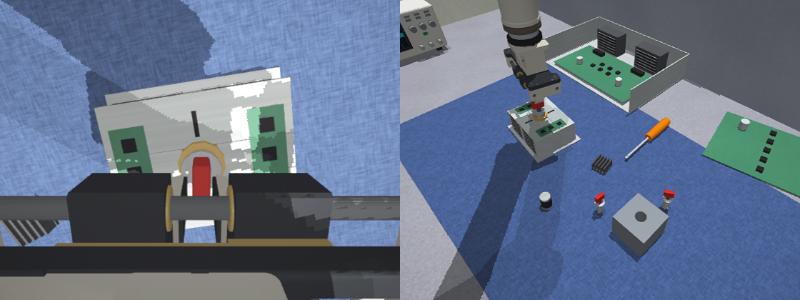

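The screw stands in the well with its bar at (201,175) in the wrist view. Bar top is about 121, so the flange is about 10 mm above the rim, resting on the thread. Now I feel anticlockwise for the drop.

>>> {"fn": "arm_command", "kwargs": {
  "targets": [
    [[0, 0, 0], -0.5, -0.65],
    [[0, 0, 0], -1, -0.65],
    [[0, 0, 0], -1.5, -0.65],
    [[0, 0, 0], -2, -0.65],
    [[0, 0, 0], -2, -0.65]
  ]
}}

```text
time: 7.4
ee_pos: [586.3, 212.2, 113.5]
ee_rot: [[-1.0, -0.024, -0.0], [-0.024, 1.0, 0.0], [0.0, 0.0, -1.0]]
wrist_force: [0.2, 0.4, 0.0]
grip_width: 15.7
grasp_force: 0.3
```

```bash
python3 -c "
from h import *
bar('wrist')"
```

```text
t 7.40 [586.3 212.2 113.5] x ang -178.6 q7 0.79 w 15.7 [0.2 0.4 0. ] [ 0.13 -0.07 -0.06]
wrist 1358 z [102.8 120.9 121.9 122.3] ((580.8226318359375, 212.14710998535156), (11.78006362915039, 22.518924713134766), 78.37953186035156)
```

>>> {"fn": "arm_command", "kwargs": {
  "targets": [
    [[0, 0, 0], -0.5, -0.65],
    [[0, 0, 0], -1, -0.65],
    [[0, 0, 0], -1.5, -0.65],
    [[0, 0, 0], -2, -0.65],
    [[0, 0, 0], -2, -0.65]
  ]
}}

```text
time: 7.95
ee_pos: [586.3, 212.1, 113.4]
ee_rot: [[-0.955, -0.297, -0.0], [-0.297, 0.955, 0.0], [0.0, 0.0, -1.0]]
wrist_force: [-0.8, 1.4, -1.0]
grip_width: 16.5
grasp_force: 0.0
```

```bash
python3 -c "
from h import *
bar('wrist')"
```

```text
t 7.95 [586.3 212.1 113.4] x ang -162.7 q7 1.03 w 16.5 [-0.8  1.4 -1. ] [ 0.19 -0.01  0.01]
wrist 1323 z [ 96.7 114.7 115.6 116. ] ((581.046142578125, 211.6701202392578), (23.648391723632812, 11.662714958190918), 12.275315284729004)
```

Click: the bar dropped about 6 mm, to the flange about 3.5 mm above the rim, at about 192°. Now clockwise, loosely caged, following down.

>>> {"fn": "arm_command", "kwargs": {
  "targets": [
    [[0, 0, 0], 0.6, -0.65],
    [[0, 0, 0], 1.4, -0.65],
    [[0, 0, 0.03], 2.2, -0.65],
    [[0, 0, 0.06], 3, -0.65],
    [[0, 0, 0.09], 3.8, -0.65],
    [[0, 0, 0.12], 4.6, -0.65],
    [[0, 0, 0.15], 5.4, -0.65],
    [[0, 0, 0.18], 6.2, -0.65],
    [[0, 0, 0.2], 7, -0.65],
    [[0, 0, 0.2], 7.8, -0.65],
    [[0, 0, 0.2], 8.5, -0.65],
    [[0, 0, 0.2], 8.5, -0.65]
  ]
}}

```text
time: 9.2
ee_pos: [586.7, 212.7, 108.5]
ee_rot: [[-0.632, 0.775, 0.002], [0.775, 0.632, -0.0], [-0.001, 0.001, -1.0]]
wrist_force: [-0.7, -0.1, 5.3]
grip_width: 16.1
grasp_force: 2.6
```

```bash
python3 -c "
from h import *
bar('wrist')"
```

```text
t 9.20 [586.7 212.7 108.5] x ang 129.2 q7 -0.01 w 16.1 [-0.7 -0.1  5.3] [-0.02  0.2   0.02]
wrist 1589 z [ 94.8 113.5 114.7 115.4] ((583.6771850585938, 216.09828186035156), (15.482223510742188, 25.611968994140625), 77.93429565429688)
```

```bash
python3 -c "
from h import *
p=load('wrist')[0];q=grab('side')[0]
save('g',np.hstack([cv2.resize(p[130:340,180:390],(400,400),interpolation=2),cv2.resize(q[90:230,110:250],(400,400),interpolation=2)]))"
```

```text
(no output)
```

View pics/g.png

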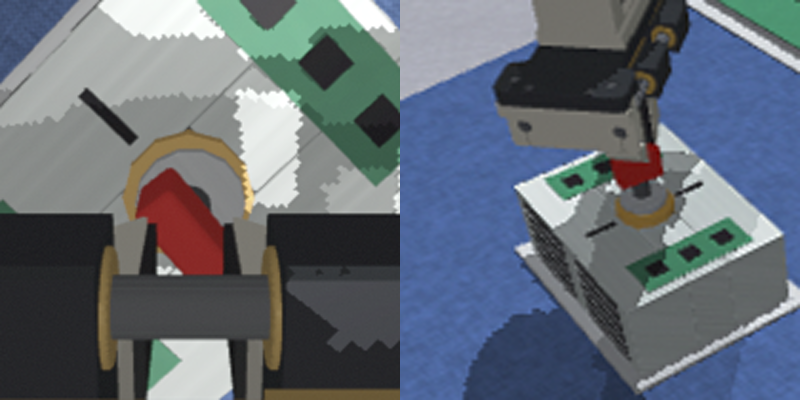

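The bar lags the fingers by about 35° (bar near (180,215) in the left crop), so it is wedged obliquely between them. I'll open, re-align and look.

>>> {"fn": "arm_command", "kwargs": {
  "targets": [
    [[0, 0, 0], 0, -0.3],
    [[0, 0, 0], 0, -0.1],
    [[0, 0, 0], 0, -0.1],
    [[0, 0, 0], 0, -0.1]
  ]
}}

```text
time: 9.7
ee_pos: [585.9, 212.0, 107.0]
ee_rot: [[-0.635, 0.773, -0.001], [0.773, 0.635, -0.0], [0.0, -0.001, -1.0]]
wrist_force: [-0.4, 0.7, 0.3]
grip_width: 39.7
grasp_force: 0.0
```

```bash
python3 -c "
from h import *
p=bar('wrist')
save('h',cv2.resize(p[130:340,180:390],(500,500),interpolation=2))"
```

```text
t 9.70 [585.9 212.  107. ] x ang 129.4 q7 -0.01 w 39.7 [-0.4  0.7  0.3] [ 0.03 -0.07 -0.04]
wrist 1854 z [ 94.2 113.3 114.6 115.1] ((576.9998779296875, 216.69192504882812), (21.189218521118164, 35.24308776855469), 53.85124588012695)
```

View pics/h.png

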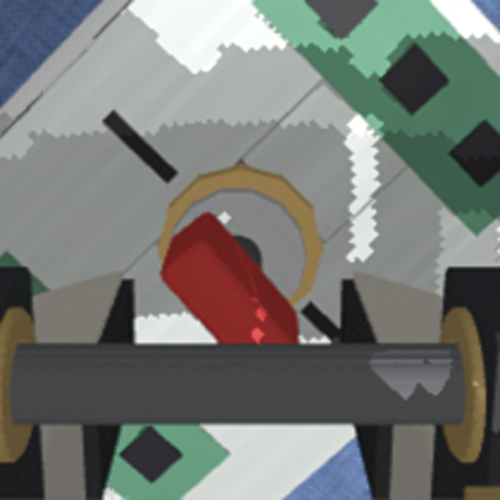

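The screw is in the thread: bar top is about 113.3, roughly 2 mm to go, at about 169°. I'll re-align the fingers to the bar, seat them slightly deeper and cage a bit tighter.

>>> {"fn": "arm_command", "kwargs": {
  "targets": [
    [[0, 0, 0], -1, -0.1],
    [[0, 0, 0], -2, -0.1],
    [[0, 0, 0.06], -3, -0.1],
    [[0, 0, 0.12], -4, -0.1],
    [[0, 0, 0.12], -5, -0.1],
    [[0, 0, 0.12], -5, -0.1],
    [[0, 0, 0.12], -5, -0.5],
    [[0, 0, 0.12], -5, -0.7],
    [[0, 0, 0.12], -5, -0.7],
    [[0, 0, 0.12], -5, -0.7]
  ],
  "grip_force": 10
}}

```text
time: 10.75
ee_pos: [586.3, 212.4, 104.1]
ee_rot: [[-0.983, 0.185, 0.0], [0.185, 0.983, -0.0], [-0.0, -0.0, -1.0]]
wrist_force: [-0.6, -0.2, 0.3]
grip_width: 15.2
grasp_force: 0.0
```

```bash
python3 -c "
from h import *
bar('wrist')"
```

```text
t 10.75 [586.3 212.4 104.1] x ang 169.3 q7 0.60 w 15.2 [-0.6 -0.2  0.3] [ 0.04 -0.06 -0.02]
wrist 1327 z [ 95.3 113.6 114.6 115. ] ((578.84521484375, 212.52645874023438), (11.079765319824219, 21.121870040893555), 79.6413345336914)
```

>>> {"fn": "arm_command", "kwargs": {
  "targets": [
    [[0, 0, 0], 0.4, -0.7],
    [[0, 0, 0], 0.8, -0.7],
    [[0, 0, 0], 1.2, -0.7],
    [[0, 0, 0], 1.6, -0.7],
    [[0, 0, 0], 2, -0.7],
    [[0, 0, 0], 2.4, -0.7],
    [[0, 0, 0], 2.7, -0.7],
    [[0, 0, 0], 3, -0.7],
    [[0, 0, 0], 3, -0.7]
  ]
}}

```text
time: 11.7
ee_pos: [586.3, 212.4, 104.0]
ee_rot: [[-0.822, 0.569, 0.0], [0.569, 0.822, -0.0], [-0.0, -0.0, -1.0]]
wrist_force: [-0.2, 0.4, 0.0]
grip_width: 14.0
grasp_force: 0.1
```

```bash
python3 -c "
from h import *
bar('wrist')"
```

```text
t 11.70 [586.3 212.4 104. ] x ang 145.3 q7 0.23 w 14.0 [-0.2  0.4  0. ] [ 0.12 -0.07  0.04]
wrist 1397 z [ 95.  113.1 114.1 114.6] ((579.9834594726562, 215.02122497558594), (12.019816398620605, 21.69184112548828), 60.64760971069336)
```

>>> {"fn": "arm_command", "kwargs": {
  "targets": [
    [[0, 0, 0], 0.5, -0.7],
    [[0, 0, 0], 1, -0.7],
    [[0, 0, 0.01], 1.5, -0.7],
    [[0, 0, 0.02], 2, -0.7],
    [[0, 0, 0.03], 2.5, -0.7],
    [[0, 0, 0.04], 3, -0.7],
    [[0, 0, 0.05], 3.5, -0.7],
    [[0, 0, 0.05], 4, -0.7],
    [[0, 0, 0.05], 4, -0.7]
  ]
}}

```text
time: 12.65
ee_pos: [586.2, 212.3, 102.5]
ee_rot: [[-0.397, 0.918, 0.0], [0.918, 0.397, -0.0], [-0.0, -0.0, -1.0]]
wrist_force: [0.0, -0.1, 0.1]
grip_width: 14.1
grasp_force: 0.1
```

```bash
python3 -c "
from h import *
bar('wrist')"
```

```text
t 12.65 [586.2 212.3 102.5] x ang 113.4 q7 -0.25 w 14.1 [ 0.  -0.1  0.1] [0.01 0.03 0.01]
wrist 1355 z [ 93.6 111.7 112.7 113.2] ((582.968505859375, 217.88694763183594), (11.635900497436523, 21.483457565307617), 28.914714813232422)
```

>>> {"fn": "arm_command", "kwargs": {
  "targets": [
    [[0, 0, 0], 0.5, -0.7],
    [[0, 0, 0], 1, -0.7],
    [[0, 0, 0], 1.5, -0.7],
    [[0, 0, 0], 2, -0.7],
    [[0, 0, 0], 2.5, -0.7],
    [[0, 0, 0], 2.5, -0.7]
  ]
}}

```text
time: 13.3
ee_pos: [586.1, 212.4, 102.5]
ee_rot: [[-0.06, 0.998, -0.0], [0.998, 0.06, -0.0], [-0.0, -0.0, -1.0]]
wrist_force: [-1.0, 0.2, 0.2]
grip_width: 13.7
grasp_force: 0.5
```

```bash
python3 -c "
from h import *
bar('wrist')"
```

```text
t 13.30 [586.1 212.4 102.5] x ang 93.5 q7 -0.55 w 13.7 [-1.   0.2  0.2] [-0.03  0.13  0.04]
wrist 1347 z [ 93.5 111.8 112.8 113.3] ((585.3438720703125, 219.00064086914062), (11.605915069580078, 21.54339599609375), 9.468034744262695)
```

Height is steady at 111.7 despite another 20° of turn, so the flange is home. Now release, retreat and verify.

>>> {"fn": "arm_command", "kwargs": {
  "targets": [
    [[0, 0, 0], -0.4, -0.4],
    [[0, 0, 0], -0.4, -0.2],
    [[0, 0, 0], -0.4, 0],
    [[0, 0, 0], -0.4, 0],
    [[0, 0, -0.5], -0.4, 0],
    [[0, 0, -1.2], -0.4, 0],
    [[0, 0, -2], -0.4, 0],
    [[-1, 0, -2.8], -0.4, 0],
    [[-1.5, 0, -3], -0.4, 0],
    [[-1.5, 0, -3], -0.4, 0],
    [[-1.5, 0, -3], -0.4, 0]
  ]
}}

```text
time: 14.45
ee_pos: [588.5, 167.3, 192.1]
ee_rot: [[-0.113, 0.994, -0.001], [0.994, 0.113, 0.0], [0.0, -0.001, -1.0]]
wrist_force: [-1.4, 0.7, -0.1]
grip_width: 45.8
grasp_force: 0.0
```

```bash
python3 - <<'E'
from h import *
p=bar('wrist');d,m=load('wrist')[1:];C=cloud(d,m);q=bar('side')
r=np.hypot(C[...,0]-586.2,C[...,1]-212.4)
for z0 in range(62,116,3): print(z0,int(((C[...,2]>=z0)&(C[...,2]<z0+3)&(r<18)).sum()),end='; ')
save('i',np.hstack([cv2.resize(p[60:270,175:385],(400,400),interpolation=2),cv2.resize(q[90:230,110:250],(400,400),interpolation=2)]))
E
```

```text
t 14.45 [588.5 167.3 192.1] x ang 96.5 q7 -0.39 w 45.8 [-1.4  0.7 -0.1] [ 0.01  0.04 -0.03]
wrist 789 z [110.3 112.  112.9 113.4] ((585.794677734375, 213.46240234375), (11.154427528381348, 31.319807052612305), 9.472044944763184)
t 14.50 [588.  168.1 191.6] x ang 96.6 q7 -0.39 w 46.3 [-0.5  0.3  0.8] [0.01 0.   0.03]
side 186 z [ 89.6 105.3 111.3 111.9] ((585.2511596679688, 211.883056640625), (12.640766143798828, 31.082612991333008), 10.241266250610352)
62 0; 65 0; 68 151; 71 68; 74 624; 77 76; 80 0; 83 0; 86 0; 89 1; 92 0; 95 0; 98 0; 101 0; 104 0; 107 20; 110 770; 113 60;
```

View pics/i.png

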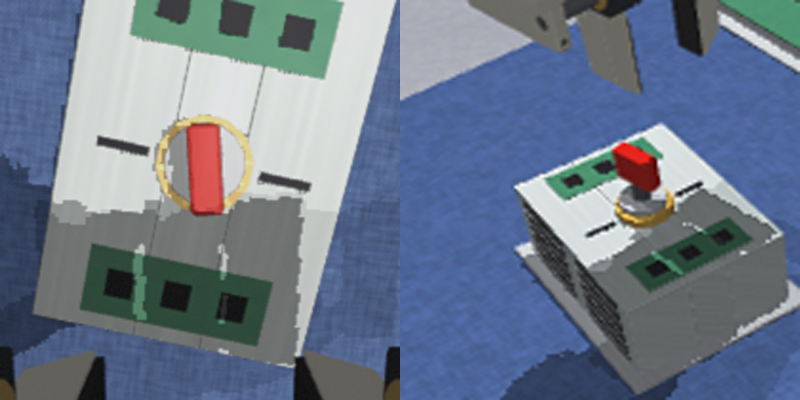

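Screw upright at (203,168) left crop, flange on the rim, centred. I'll check its height against the module top before handing in.

```bash
python3 - <<'E'
from h import *
for n in('wrist','side'):
    p,d,m=load(n);C=cloud(d,m);r=np.hypot(C[...,0]-586.2,C[...,1]-212.4)
    z=C[...,2];f=lambda a,b,lo,hi:np.median(z[(r>a)&(r<b)&(z>lo)&(z<hi)])
    mod=f(22,45,60,68);print(n,mod,'bar %.1f (47)'%(f(0,12,108,118)-mod),'flange top %.1f (11)'%(f(9,15.5,73.5,83)-mod))
E
```

```text
wrist 64.61772837081008 bar 47.3 (47) flange top 11.6 (11)
side 63.641230392759375 bar 47.1 (47) flange top 11.5 (11)
```

```bash
python3 -c "
from plant import robot
print(robot.hand_in())"
```

```text
the job is handed in; nothing more can be done
None
```

The long screw is screwed into the well with its flange home on the rim, standing upright and released; the job was handed in at about 14.5 s of the 56 s, with one re-grip partway because the bar slipped in the fingers, and the capacitor, heat sink and screwdriver were not touched.

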